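# Stow and lock the bench's pop-up power tower

## Robot

A 6-joint arm with a two-finger parallel gripper is mounted at the origin on the work surface. World frame = base frame: x ahead of the robot, y to its left, z up, the work surface at z = 0. Lengths are in mm, angles in rad, forces in N, time in s.
With the tool pointing down it reaches from about 250 to 775 mm from the base axis. Payload 8.9 kg.
Tool frame: the origin (TCP) lies at the very end of the fingers, on their centre line; the grasp point (between the pads) lies 19 mm behind it; z points along the fingers, y is the line along which they close (so a half turn about z gives the same grasp; the last joint's range is limited). The gripper opens to 85 mm and grips with 20 to 120 N. Pads are 22 mm wide; open, the fingers measure 114 mm over their backs; the gripper's body (76 mm by 85 mm) begins 54 mm behind the grasp point. The pads swing forward as they close: fully open they stand 13 mm farther back than shut.
Start: joints at [-1.435, 0.291, -0.153, 1.127, 0, 1.431], TCP at [142.463, -505.3, 197.205] pointing down, gripper open.
Joint ranges: [-2.52, 2.52], [-0.91, 1.74], [-1.3, 1.37], [-1.96, 2.02], [-1.52, 1.47], [-3.14, 3.14]. Speed limits (rad/s): [2.22, 2.22, 2.79, 3.14, 3.14, 3.14].

## Interface

Orientations are given as a unit quaternion [w, x, y, z].
In Python, from workcell import r gives the robot as it stands.
- The arm moves only by the tool play_rows, never from a script. Its argument "targets" is a list of rows, each a list of 7 numbers: the turn, a rotation vector about the tool's x, y, z in rad, then the shift along the tool's x, y, z in cm, then the closure, from 0 (fully open) to 1 (shut). In form: [[ax, ay, az, tx, ty, tz, gripper], ...]. A call has 1 to 10 rows; each row is the pose to reach, as a shift and turn from the pose commanded when the call began, along the tool's axes at that moment; what a row does not reach only later rows make up. A row lasts 1/12 s, in which the tool goes at most 41.7 mm and 7.16 degrees, less where a joint would pass 70% of its speed; a pose out of reach is approached as far as the arm can. A call with a gripper value outside its range is refused whole. The fingers move at their own pace and stop on an object; "squeeze" is the grip in N (left out, the last holds). Time passes only in rows, so rows that repeat a pose let the fingers close. It gives the time, the measured TCP pose, the force, the opening and the grip force at its end, in the units of the state.
- r.sense(): the state, without advancing time (a new reading comes with each control period).
- r.capture(name): name is "scene" or "top"; returns (picture, depth): 384x512x3 uint8, blue, green, red; 384x512 float32, mm along the optical axis (not along the pixel's ray), 0 where there is no reading.
- r.get_calibration(name): a dict with "camera_matrix" (3x3 intrinsics, pixels), "origin" and "rotation" of the camera in the world. Camera axes: x right, y up, looking along -z (the intrinsics and any distortion apply to the point x, -y, -z); pixel columns grow to the right and rows downward; lengths in mm; the calibration is good to about 2 mm. A picture is of the moment at which its call begins. get_calibration takes no time and is no camera call.
- r.hand_in(): hands the job in; it is judged then, once.
The state is a dict: "time_s": time; "q": joint angles; "qvel": joint speeds; "effort": joint torques, N m; "tool_pos": TCP position; "eef_rot": TCP orientation; "ft_force": force on the tool from outside, world axes, zero at the start; "ft_torque": the same for the moment, N m; "finger_gap": opening from 0.0 (shut) to 1.0 (fully open); "grasp_force": force on a finger pad.
Only numpy, scipy, OpenCV 4.12 (cv2) and the standard library are available. Lean on these libraries where they do the work, as an engineer would, in place of code of your own. Each camera call takes 0.05 s, during which the arm holds its last target. There are 200 camera calls.

## Task

Put the pop-up power tower in the bench away: push it fully down, the thin white tube into the wide one first and then the wide one into the bench, and then turn the red bar on its lid clockwise (seen from above) until it clicks past its detent into the locked position. Let go at the end, and leave the tools and wood lying around it as they are.

Things in the scene. Friction and masses are not known exactly. Their poses are not given: they have to be found in the camera images.
- tower: Fixed deck plate of the tower: round steel flange, 132 mm across, 8 mm thick, on the bench top. Origin on the tower's axis at the bench surface, z up; place and yaw change. Two steel claws (bayonet keepers) stand on it 42 to 58 mm from the axis, up to 22 mm above the bench, about 30 and 210 degrees anticlockwise of its x axis.
- wide_tube (a joint): Height in m by which the wide steel tube (72 mm across, black collar 78 mm) stands out of the deck plate above home: 0 = fully home, at most 0.095; starts 0.06 to 0.09. Slides straight, stays where left, takes 9 to 12 N of push to go down.
- thin_tube (a joint): Height in m by which the thin white tube (60 mm across, carrying the lid) stands out of the wide tube above home: 0 = fully home (lid on the wide tube's collar), at most 0.095; starts 0.06 to 0.09. Slides straight, stays where left, takes 3 to 6 N of push to go down, so a push on the lid moves it before the wide tube.
- lock (a joint): Angle in rad of the lid with its bar, growing clockwise from above: 0 unlocked (start), about 1 locked, stops at 0 and 1.05. A ball detent resists with up to 0.25 N m, is passed half way and then snaps the lid to 0.95 or more; let go earlier, it goes back near 0. Two lugs on its rim (48 mm out, square to the bar) slip under the claws only with the tower home within 2 mm; turned too early they land on the claws.
- lock_grip (a point): Where to grip the red bar on the lid: on the tower's axis, 8 mm below the bar's top. Bar 50 mm long (along this point's x), 13 mm wide (y), 32 mm tall above the black lid (80 mm across; the bar rises from a 2 mm boss, 22 mm below this point). With the tower home this point is 46 mm above the bench; else higher by thin_tube + wide_tube. z up; x, y turn with the lid.
- tape_mid (a point): Bystander: orange tape measure, 76 x 40 x 62 mm, lying beside the tower; point at its middle.
- offcut_mid (a point): Bystander: pine offcut, 60 x 150 x 22 mm, lying beside the tower; point at its middle.
- pencil_mid (a point): Bystander: red carpenter's pencil, 190 x 14 x 8 mm, lying beside the tower; point at its middle.
- plane_mid (a point): Bystander: steel hand plane, 230 x 60 mm and 85 mm high, to the left; point 20 mm above its sole.
- drill_mid (a point): Bystander: blue and black cordless drill lying on its side, about 200 x 190 x 62 mm, to the right; point on its motor housing.
- screw_jar_mid (a point): Bystander: amber jar of screws, 72 mm across, 75 mm high, to the right; point at its middle.

How it is judged (in metres and radians):
On the way, in this order (a step that is already met when the one before it is completed fails the run):
1. the thin tube is fully home in the wide one (within 4 mm) while the wide one still stands at least 15 mm out of the bench (value of joint thin_tube below 0.004 m and value of joint wide_tube above 0.015 m), for 0.02 s.
2. both tubes are fully home (within 4 mm), with the lid not yet turned (value of joint each of thin_tube, wide_tube below 0.004 m and value of joint lock below 0.5 rad), for 0.05 s.
3. the lock has clicked past its detent (value of joint lock above 0.85 rad), for 0.1 s.
At the end, for the whole second after the job is handed in: Both tubes are home within 4 mm and the lid's lock stands past its detent, at 0.85 rad or more (about 1 is locked) (value of joint each of thin_tube, wide_tube below 0.004 m and value of joint lock above 0.85 rad); the robot touches nothing.
It fails at once if a tool or piece of wood on the bench is moved more than 25 mm (distance of any of tape_mid, offcut_mid, pencil_mid, plane_mid, drill_mid, screw_jar_mid from where it was at the start of the episode above 0.025 m).
It also fails if it takes over 38 s, if anything falls off the work surface, if the arm or the gripper's body presses on something with over 40 N, if the wrist force passes 120 N, or if a joint passes its speed limit or range.

## Working session

There is one attempt and no reset: what is moved stays moved. The work goes in short steps, Python scripts to look and compute and a tool call to move; the robot and the scene stay as the last step left them, time stands still between calls to the robot, and variables do not carry over. Pictures are saved under pics/ and viewed, at most 10 in all, crops included, and the job is handed in when it is done.

Besides the shell and the picture viewer there is one more tool, called after "Call:" as a command line: name --pt "numbers of a row" for each row, then --argument value for the rest. play_rows: Moves the arm, as the interface text tells. Its arguments: {"type":"object","properties":{"targets":{"type":"array"},"squeeze":{"type":"number"}},"required":["targets"]}

```bash
mkdir -p pics
cat > h.py <<'E'
import numpy as np, cv2
from workcell import r
def cloud(name):
    im,d=r.capture(name); c=r.get_calibration(name); K=np.array(c["camera_matrix"])
    v,u=np.mgrid[:384,:512]
    P=np.stack([(u-K[0,2])/K[0,0]*d,-(v-K[1,2])/K[1,1]*d,-d],-1)
    W=P@np.array(c["rotation"]).T+np.array(c["origin"]); W[d==0]=np.nan
    return im,W
E
python3 - <<'E'
from h import *
a,W=cloud("scene");b,V=cloud("top")
np.savez("c.npz",a=a,W=W,b=b,V=V)
cv2.imwrite("pics/a.png",np.vstack([cv2.resize(a,(400,300)),cv2.resize(b,(400,300))]))
for n in("scene","top"):
    c=r.get_calibration(n);print(c)
s=r.sense();print(s["tool_pos"],s["eef_rot"],s["finger_gap"],s["ft_force"])
for im,X in((a,W),(b,V)):
    h=cv2.cvtColor(im,cv2.COLOR_BGR2HSV);m=((h[...,0]<8)|(h[...,0]>172))&(h[...,1]>150)&(h[...,2]>80)
    n,l,st,ce=cv2.connectedComponentsWithStats(m.astype(np.uint8))
    for i in range(1,n):
        if st[i,4]>25: print(st[i],ce[i],np.nanmedian(X[l==i],0),np.nanmax(X[l==i][:,2]))
E
```

```text
Traceback (most recent call last):
  File "h.py", line 7, in cloud
    W=P@np.array(c["rotation"]).T+np.array(c["origin"]); W[d==0]=np.nan
      ~^~~~~~~~~~~~~~~~~~~~~~~~~~
ValueError: matmul: Input operand 1 has a mismatch in its core dimension 0, with gufunc signature (n?,k),(k,m?)->(n?,m?) (size 4 is different from 3)
```

```bash
sed -i 's/np.array(c\["rotation"\]).T/Rotation.from_quat(c["rotation"],scalar_first=True).as_matrix().T/; 1a from scipy.spatial.transform import Rotation' h.py
python3 - <<'E'
from h import *
a,W=cloud("scene");b,V=cloud("top")
np.savez("c.npz",a=a,W=W,b=b,V=V)
cv2.imwrite("pics/a.png",np.vstack([cv2.resize(a,(400,300)),cv2.resize(b,(400,300))]))
for n in("scene","top"):
    c=r.get_calibration(n);print(c)
s=r.sense();print(s["tool_pos"],s["eef_rot"],s["finger_gap"],s["ft_force"])
for im,X in((a,W),(b,V)):
    h=cv2.cvtColor(im,cv2.COLOR_BGR2HSV);m=((h[...,0]<8)|(h[...,0]>172))&(h[...,1]>150)&(h[...,2]>80)
    n,l,st,ce=cv2.connectedComponentsWithStats(m.astype(np.uint8))
    for i in range(1,n):
        if st[i,4]>25: print(st[i],ce[i],np.nanmedian(X[l==i],0),np.nanmax(X[l==i][:,2]))
E
```

```text
{'camera_matrix': array([[395.47985257,   0.        , 262.71994561],
       [  0.        , 395.47985257, 192.56288019],
       [  0.        ,   0.        ,   1.        ]]), 'origin': array([1450.93665197, -318.63904729,  997.94652834]), 'rotation': array([0.75898817, 0.31984559, 0.23141264, 0.51776824])}
{'camera_matrix': array([[396.29622468,   0.        , 262.20052358],
       [  0.        , 396.29622468, 194.42281198],
       [  0.        ,   0.        ,   1.        ]]), 'origin': array([ 445.31040108,    7.82262573, 1137.14592513]), 'rotation': array([-0.70187048, -0.02790209,  0.04063007,  0.71059729])}
[ 142.39275777 -504.9414718   196.78612449] [-5.02925510e-04  9.90578084e-01  1.36948191e-01  2.04394961e-06] 0.9973730295078596 [ 0.23453697 -0.43702352  0.97760289]
[260 142   9  15  44] [265.34090909 148.31818182] [498.49324915  40.41235039 227.44358717] 232.41649107308456
[282 172  28  27 110] [295.62727273 185.26363636] [476.18762365 162.73964596   6.67285656] 11.445507686960468
[  0 360  18  24 185] [  7.22162162 373.49189189] [ 924.66837689 -722.11787376  143.54739693] 186.89270689097566
[195 197  13  57 186] [200.5        224.89784946] [471.3806286  163.79427451   8.26755474] 13.666947252354248
[237 207   8  23 128] [240.3125    216.4609375] [484.44940431  42.23014336 229.13427423] 234.5321770175152
[213 344  42  40 407] [231.11793612 365.50614251] [239.25732497  48.80117001 487.16529905] 607.471240032357
```

View pics/a.png

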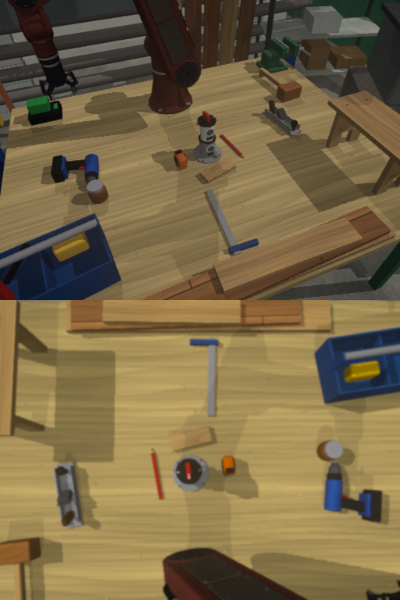

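```bash
cat > m.py <<'E'
from h import *
def bar(im,X,zmin):
    h=cv2.cvtColor(im,cv2.COLOR_BGR2HSV);m=((h[...,0]<8)|(h[...,0]>172))&(h[...,1]>110)&(h[...,2]>60)&(X[...,2]>zmin)&(np.hypot(X[...,0]-485,X[...,1]-42)<60)
    p=X[m].astype(np.float32);top=np.percentile(p[:,2],95);t=p[p[:,2]>top-10]
    print("bar",m.sum(),"top",top,cv2.minAreaRect(t[:,:2]),t[:,:2].mean(0))
E
python3 - <<'E'
from m import *
c=np.load("c.npz")
bar(c["b"],c["V"],150);bar(c["a"],c["W"],150)
V=c["V"]; x,y,z=V[...,0],V[...,1],V[...,2]
n=np.hypot(x-485,y-42)<170
m=(n&(z>14)).astype(np.uint8)
k,l,st,ce=cv2.connectedComponentsWithStats(m)
for i in range(1,k):
    if st[i,4]>20:p=V[l==i];print(st[i],p.min(0),p.max(0),cv2.minAreaRect(p[:,:2].astype(np.float32)))
big=np.hstack([cv2.resize(c["b"][170:260,190:310],(480,360),interpolation=2),cv2.resize(c["a"][130:230,210:310],(320,360),interpolation=2)])
cv2.imwrite("pics/b.png",big)
s=r.sense();R=Rotation.from_quat(s["eef_rot"],scalar_first=True).as_matrix();print(R.round(3))
E
```

```text
Traceback (most recent call last):
  File "m.py", line 5, in bar
    print("bar",m.sum(),"top",top,cv2.minAreaRect(t[:,:2]),t[:,:2].mean(0))
                                  ~~~~~~~~~~~~~~~^^^^^^^^^
cv2.error: OpenCV(4.12.0) /io/opencv/modules/imgproc/src/convhull.cpp:143: error: (-215:Assertion failed) total >= 0 && (depth == CV_32F || depth == CV_32S) in function 'convexHull'
```

```bash
sed -i 's/minAreaRect(t\[:,:2\])/minAreaRect(t[:,:2].copy())/' m.py
python3 - <<'E'
from m import *
c=np.load("c.npz")
bar(c["b"],c["V"],150);bar(c["a"],c["W"],150)
V=c["V"]; x,y,z=V[...,0],V[...,1],V[...,2]
n=np.hypot(x-485,y-42)<170
m=(n&(z>14)).astype(np.uint8)
k,l,st,ce=cv2.connectedComponentsWithStats(m)
for i in range(1,k):
    if st[i,4]>20:p=V[l==i];print(st[i],p.min(0),p.max(0),cv2.minAreaRect(p[:,:2].astype(np.float32).copy()))
lid=n&(z>185)&(z<210);print("lid",lid.sum(),V[lid].min(0),V[lid].max(0))
big=np.hstack([cv2.resize(c["b"][170:260,190:310],(480,360),interpolation=2),cv2.resize(c["a"][130:230,210:310],(320,360),interpolation=2)])
cv2.imwrite("pics/b.png",big)
s=r.sense();R=Rotation.from_quat(s["eef_rot"],scalar_first=True).as_matrix();print(R.round(3))
E
```

```text
bar 148 top 232.26427 ((479.25225830078125, 39.95951843261719), (48.56395721435547, 12.931262969970703), 4.8497443199157715) [481.5577    40.244884]
bar 88 top 230.23874 ((483.1685485839844, 37.979644775390625), (47.68088912963867, 14.423351287841797), 10.607461929321289) [486.07956   37.550686]
[ 216  162   56   31 1101] [561.84360802 -38.6480359   14.52505009] [647.17184041 117.64274844  28.19921389] ((606.4220581054688, 40.169944763183594), (60.71568298339844, 149.48936462402344), 13.604731559753418)
[284 199  18  27 408] [ 466.47916238 -118.61573154   14.10948386] [537.24789935 -72.50666624  71.23869761] ((501.8570251464844, -96.15655517578125), (71.00466918945312, 44.57511520385742), 5.698033332824707)
[222 203  40  37 961] [428.69064321  -6.31076916  16.29816445] [530.27095115  86.89525526 234.53217702] ((478.9877624511719, 39.45771026611328), (101.58720397949219, 78.98291015625), 70.86962127685547)
lid 787 [440.93840033  -6.31076916 187.25186526] [517.09465709  86.89525526 207.10781323]
[[ 0.962  0.271 -0.   ]
 [ 0.271 -0.962  0.001]
 [ 0.    -0.001 -1.   ]]
```

View pics/b.png

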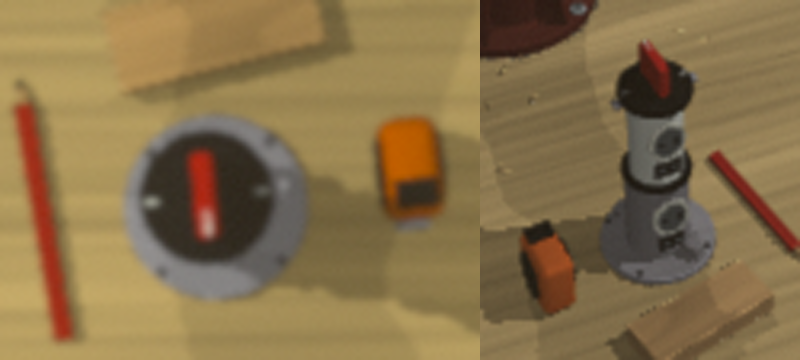

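Call:
play_rows --pt "0 0 -0.12 0 0 -3 0.5" --pt "0 0 -0.24 2 -2 -6 0.5" --pt "0 0 -0.36 5 -4.6 -7.3 0.5" --pt "0 0 -0.48 8 -7.4 -7.3 0.5" --pt "0 0 -0.6 11 -10.1 -7.3 0.5" --pt "0 0 -0.72 14 -12.8 -7.3 0.5" --pt "0 0 -0.84 17 -15.6 -7.3 0.5" --pt "0 0 -0.96 20 -18.3 -7.3 0.5" --pt "0 0 -1.08 23 -21 -7.3 0.5" --pt "0 0 -1.2 26 -23.8 -7.3 0.5" --squeeze 70

```text
time_s: 0.98
tool_pos: [328.6, -203.9, 270.3]
eef_rot: [0.0, 0.738, 0.674, 0.0]
ft_force: [-0.1, 0.2, -0.1]
finger_gap: 0.502
grasp_force: 0.0
```

```bash
cat > g.py <<'E'
import sys
from h import *
# usage: target x y z yaw(deg)
s=r.sense();R=Rotation.from_quat(s["eef_rot"],scalar_first=True).as_matrix();p=s["tool_pos"]
print("t",s["time_s"],"p",p.round(1),"yaw",np.degrees(np.arctan2(R[1,0],R[0,0])).round(2),"q",np.round(s["q"],2),"gap",round(s["finger_gap"],3),"F",np.round(s["ft_force"],1),"T",np.round(s["ft_torque"],2),"grip",s["grasp_force"])
if len(sys.argv)>4:
    t=np.array([float(v) for v in sys.argv[1:4]]);a=np.radians(float(sys.argv[4]))
    Rt=np.array([[np.cos(a),np.sin(a),0],[np.sin(a),-np.cos(a),0],[0,0,-1]])
    print("rot",Rotation.from_matrix(R.T@Rt).as_rotvec().round(4),"shift cm",(R.T@(t-p)/10).round(2))
E
python3 g.py 480 39.5 270 186
```

```text
t 0.9833 p [ 328.6 -203.9  270.3] yaw 84.81 q [-0.75 -0.01 -0.32  1.26  0.    0.92] gap 0.502 F [-0.1  0.2 -0.1] T [-0.03 -0.06  0.04] grip 0.0
rot [ 0.0000e+00  4.0000e-04 -1.7661e+00] shift cm [2.561e+01 1.288e+01 2.000e-02]
```

Call:
play_rows --pt "0 0 -0.12 2.5 1.3 0 0.5" --pt "0 0 -0.24 5 2.5 0 0.5" --pt "0 0 -0.36 8 4 0 0.5" --pt "0 0 -0.48 11 5.5 0 0.5" --pt "0 0 -0.6 14 7 0 0.5" --pt "0 0 -0.72 17 8.5 0 0.5" --pt "0 0 -0.84 20 10 0 0.5" --pt "0 0 -0.96 22.5 11.3 0 0.5" --pt "0 0 -1.08 24.5 12.3 0 0.5" --pt "0 0 -1.2 25.6 12.9 0 0.5"

```text
time_s: 1.82
tool_pos: [481.9, 39.0, 269.8]
eef_rot: [-0.0, 0.227, 0.974, 0.0]
ft_force: [0.2, 0.3, -0.1]
finger_gap: 0.496
grasp_force: 0.0
```

```bash
python3 g.py 480 39.5 265 186
```

```text
t 1.8167 p [481.9  39.  269.8] yaw 153.71 q [-0.07  0.18 -0.11  1.28  0.    0.39] gap 0.496 F [ 0.2  0.3 -0.1] T [-0.01  0.03  0.01] grip 0.0
rot [ 4.000e-04 -4.000e-04 -5.636e-01] shift cm [ 0.19 -0.04  0.48]
```

Call:
play_rows --pt "0 0 -0.12 0.2 0 0 0.5" --pt "0 0 -0.24 0.2 0 0.5 0.5" --pt "0 0 -0.36 0.2 0 1 0.5" --pt "0 0 -0.48 0.2 0 1.5 0.5" --pt "0 0 -0.564 0.2 0 2 0.5" --pt "0 0 -0.564 0.2 0 2 0.5"

```text
time_s: 2.32
tool_pos: [478.6, 37.8, 249.2]
eef_rot: [-0.001, -0.051, 0.999, 0.0]
ft_force: [0.8, 0.9, -0.5]
finger_gap: 0.502
grasp_force: 0.0
```

```bash
python3 g.py 480 39.5 208 186
python3 - <<'E'
from h import *
b,V=cloud("top");a,W=cloud("scene")
cv2.imwrite("pics/c.png",np.hstack([cv2.resize(b[170:260,190:310],(480,360),interpolation=2),cv2.resize(a[110:210,210:310],(320,360),interpolation=2)]))
E
```

```text
t 2.3167 p [478.6  37.8 249.2] yaw -174.21 q [-0.07  0.18 -0.16  1.23 -0.   -0.17] gap 0.502 F [ 0.8  0.9 -0.5] T [-0.   -0.03 -0.02] grip 0.0
rot [ 0.0003 -0.0018 -0.0037] shift cm [-0.16  0.16  4.12]
```

View pics/c.png

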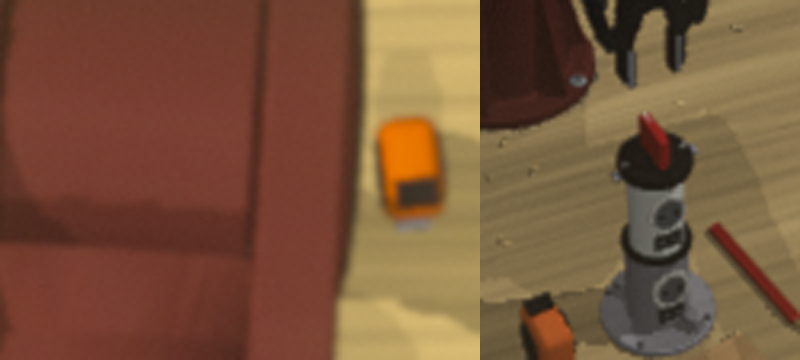

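The right crop shows the fingertips (630,80) and (678,65) above and straddling the red bar (652,138); the top view is hidden by the arm. I descend and grip.

Call:
play_rows --pt "0 0 0 -0.1 0.1 1 0.5" --pt "0 0 0 -0.15 0.15 2 0.5" --pt "0 0 0 -0.15 0.15 3 0.5" --pt "0 0 0 -0.15 0.15 3.7 0.5" --pt "0 0 0 -0.15 0.15 4.1 0.5" --pt "0 0 0 -0.15 0.15 4.1 0.5"

```text
time_s: 2.92
tool_pos: [479.9, 39.4, 208.1]
eef_rot: [-0.001, -0.048, 0.999, 0.0]
ft_force: [-0.6, 0.5, 0.2]
finger_gap: 0.503
grasp_force: 0.0
```

```bash
python3 g.py 480 39.5 207 186
python3 - <<'E'
from h import *
a,W=cloud("scene")
cv2.imwrite("pics/d.png",cv2.resize(a[120:180,230:300],(700,600),interpolation=2))
E
```

```text
t 2.9167 p [479.9  39.4 208.1] yaw -174.46 q [-0.07  0.2  -0.24  1.13  0.   -0.17] gap 0.503 F [-0.6  0.5  0.2] T [-0.06  0.02 -0.01] grip 0.0
rot [ 0.0003 -0.0018 -0.008 ] shift cm [-0.01  0.01  0.11]
```

View pics/d.png

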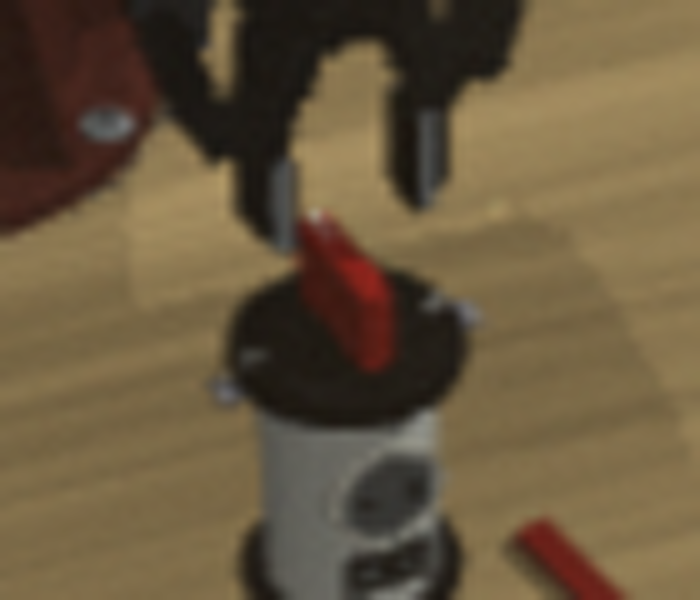

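Run:
```python
from h import *
a,W=cloud("scene")
c=r.get_calibration("scene");K=c["camera_matrix"];R=Rotation.from_quat(c["rotation"],scalar_first=True).as_matrix()
def pr(p):
    q=R.T@(np.array(p)-c["origin"]);return ((K[0,0]*q[0]/-q[2]+K[0,2]-230)*10,(K[1,1]*-q[1]/-q[2]+K[1,2]-120)*10)
for n,p in dict(tcp=[480,39.4,208],fl=[478,60.5,214],fr=[482,18.5,214],barfar=[455,37,232],barnear=[505,42,232],lid=[480,39.4,202]).items(): print(n,np.round(pr(p)))
for n,(u,v) in dict(tipL=(28,24),tipL2=(28,22),tipR=(43,19),tipR2=(42,17),bfar=(32,22),bnear=(38,29),bnear2=(37,34),bmid=(34,26),lidL=(25,35),lidN=(34,39),lidR=(44,33)).items(): print(n,W[120+v,230+u].round(0))
```

```text
tcp [339. 300.]
fl [397. 267.]
fr [281. 304.]
barfar [304. 200.]
barnear [373. 282.]
lid [339. 314.]
tipL [490.  16. 246.]
tipL2 [496.  14. 258.]
tipR [165. 198.  -2.]
tipR2 [490.  64. 260.]
bfar [464.  39. 230.]
bnear [507.  44. 230.]
bnear2 [504.  41. 209.]
bmid [487.  37. 230.]
lidL [479.   8. 196.]
lidN [512.  27. 198.]
lidR [495.  69. 197.]
```

The tips show about 20 mm higher in the image than the reported TCP implies, at (285,248) and (425,208) against expected (281,304) and (397,267). I'll descend gently and watch the force.

Call:
play_rows --pt "0 0 0 0 0 0.2 0.5" --pt "0 0 0 0 0 0.4 0.5" --pt "0 0 0 0 0 0.6 0.5" --pt "0 0 0 0 0 0.6 0.5"

```text
time_s: 3.35
tool_pos: [480.5, 39.3, 202.9]
eef_rot: [-0.0, -0.049, 0.999, 0.0]
ft_force: [-0.4, 0.0, -0.7]
finger_gap: 0.499
grasp_force: 0.0
```

```bash
python3 g.py
python3 - <<'E'
from h import *
a,W=cloud("scene")
cv2.imwrite("pics/e.png",cv2.resize(a[120:180,230:300],(700,600),interpolation=2))
E
```

```text
t 3.35 p [480.5  39.3 202.9] yaw -174.43 q [-0.07  0.21 -0.25  1.11  0.   -0.17] gap 0.499 F [-0.4  0.  -0.7] T [-0.03 -0.01  0.04] grip 0.0
```

View pics/e.png

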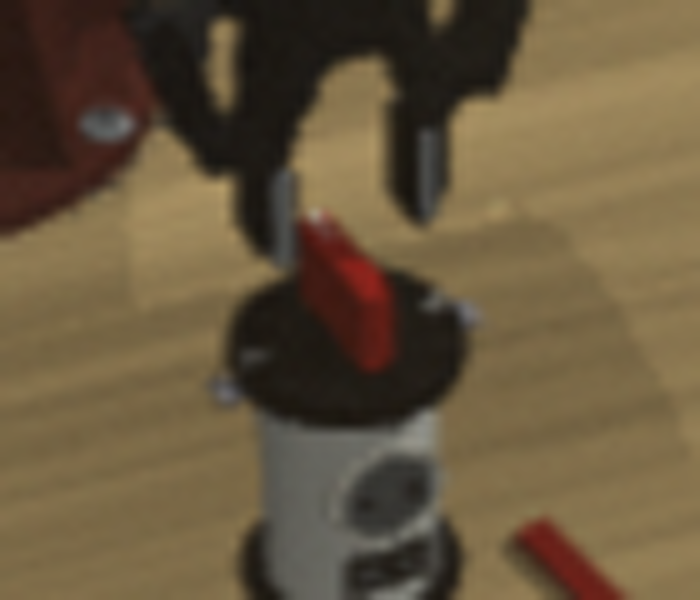

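Run:
```python
from h import *
a,W=cloud("scene")
for u in (27,28,41,42):
  for v in range(16,28): print(u,v,W[120+v,230+u].round(0),a[120+v,230+u])
```

```text
27 16 [499.  11. 284.] [22 26 30]
27 17 [494.  12. 277.] [46 49 50]
27 18 [493.  13. 271.] [59 61 63]
27 19 [491.  13. 267.] [59 62 63]
27 20 [497.  11. 267.] [57 59 60]
27 21 [497.  11. 264.] [55 59 59]
27 22 [493.  12. 257.] [49 52 53]
27 23 [495.  11. 255.] [46 50 51]
27 24 [493.  12. 249.] [47 49 49]
27 25 [493.  12. 245.] [59 63 66]
27 26 [491.  12. 240.] [70 88 97]
27 27 [197. 113.   2.] [ 73 104 122]
28 16 [496.  15. 281.] [36 45 51]
28 17 [493.  16. 275.] [77 80 80]
28 18 [493.  16. 271.] [78 80 79]
28 19 [494.  15. 268.] [77 80 80]
28 20 [493.  16. 263.] [74 77 77]
28 21 [491.  16. 258.] [76 79 79]
28 22 [496.  14. 258.] [74 76 76]
28 23 [495.  15. 253.] [73 76 75]
28 24 [498.  14. 251.] [74 77 76]
28 25 [494.  15. 245.] [75 78 78]
28 26 [494.  15. 241.] [69 84 91]
28 27 [443.  32. 196.] [53 74 87]
41 16 [489.  61. 264.] [25 31 35]
41 17 [486.  62. 257.] [25 32 34]
41 18 [493.  60. 259.] [26 31 35]
41 19 [488.  61. 251.] [25 30 33]
41 20 [491.  60. 250.] [26 31 33]
41 21 [489.  61. 244.] [27 36 42]
41 22 [487.  62. 238.] [56 82 96]
41 23 [190. 179.  -1.] [ 83 122 142]
41 24 [198. 176.   1.] [ 75 111 129]
41 25 [202. 174.  -1.] [ 70 103 120]
41 26 [205. 173.  -4.] [ 69 101 118]
41 27 [214. 169.  -2.] [53 77 90]
42 16 [489.  65. 262.] [71 73 73]
42 17 [492.  63. 261.] [72 74 74]
42 18 [486.  66. 252.] [70 73 72]
42 19 [489.  64. 251.] [70 72 72]
42 20 [488.  65. 246.] [70 72 73]
42 21 [492.  63. 245.] [60 65 67]
42 22 [183. 186.  -2.] [59 80 91]
42 23 [193. 182.   0.] [ 75 110 129]
42 24 [198. 180.  -1.] [ 71 107 124]
42 25 [197. 181.  -7.] [ 68 102 119]
42 26 [210. 176.  -2.] [ 70 103 120]
42 27 [215. 173.  -3.] [ 67  99 117]
```

The fingertips really sit at z≈239, on the bar's axis in x and y, while the reported TCP says 203. I trust the image and go down a further 24 mm, watching the force.

Call:
play_rows --pt "0 0 0 0 0 0.5 0.5" --pt "0 0 0 0 0 1 0.5" --pt "0 0 0 0 0 1.5 0.5" --pt "0 0 0 0 0 1.9 0.5" --pt "0 0 0 0 0 2.1 0.5" --pt "0 0 0 0 0 2.4 0.5" --pt "0 0 0 0 0 2.4 0.5"

```text
time_s: 4.03
tool_pos: [480.3, 39.3, 178.6]
eef_rot: [-0.0, -0.049, 0.999, 0.0]
ft_force: [0.4, 0.1, -0.5]
finger_gap: 0.497
grasp_force: 0.0
```

```bash
python3 g.py
python3 - <<'E'
from h import *
a,W=cloud("scene")
cv2.imwrite("pics/f.png",cv2.resize(a[120:180,230:300],(700,600),interpolation=2))
for u in (27,28,41,42):
  c=[W[120+v,230+u].round(0) for v in range(16,38) if abs(W[120+v,230+u][0]-492)<8 and W[120+v,230+u][2]>200]; print(u,c[-2:])
E
```

```text
t 4.0333 p [480.3  39.3 178.6] yaw -174.43 q [-0.07  0.22 -0.3   1.05  0.   -0.17] gap 0.497 F [ 0.4  0.1 -0.5] T [-0.05  0.01  0.02] grip 0.0
27 [array([490.,  12., 219.]), array([491.,  11., 216.])]
28 [array([491.,  15., 219.]), array([495.,  13., 218.])]
41 [array([489.,  61., 217.]), array([490.,  60., 201.])]
42 [array([488.,  65., 222.]), array([489.,  65., 219.])]
```

View pics/f.png

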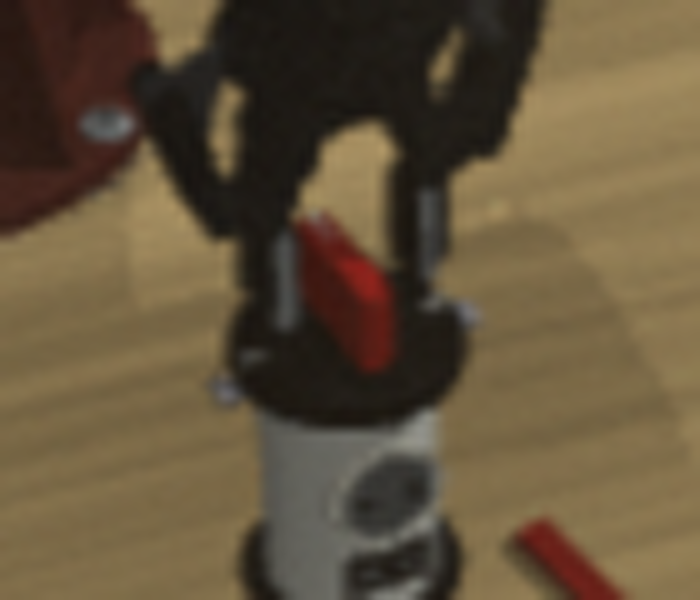

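The fingers straddle the red bar, with tips at (285,330) and (430,270) and z≈216. I close on the bar.

Call:
play_rows --pt "0 0 0 0 0 0.3 0.5" --pt "0 0 0 0 0 0.3 0.7" --pt "0 0 0 0 0 0.3 0.85" --pt "0 0 0 0 0 0.3 1" --pt "0 0 0 0 0 0.3 1" --pt "0 0 0 0 0 0.3 1" --pt "0 0 0 0 0 0.3 1" --pt "0 0 0 0 0 0.3 1"

```text
time_s: 4.75
tool_pos: [480.6, 39.7, 176.3]
eef_rot: [0.0, -0.049, 0.999, 0.0]
ft_force: [-1.1, 5.0, 1.3]
finger_gap: 0.137
grasp_force: 70.0
```

```bash
python3 g.py
```

```text
t 4.75 p [480.6  39.7 176.3] yaw -174.42 q [-0.07  0.22 -0.3   1.05  0.   -0.17] gap 0.137 F [-1.1  5.   1.3] T [ 1.13  0.19 -0.21] grip 70.00249028205872
```

Call:
play_rows --pt "0 0 0 0 0.05 0.5 1" --pt "0 0 0 0 0.05 1 1" --pt "0 0 0 0 0.05 1.5 1" --pt "0 0 0 0 0.05 2 1" --pt "0 0 0 0 0.05 2.5 1" --pt "0 0 0 0 0.05 3 1" --pt "0 0 0 0 0.05 3.5 1" --pt "0 0 0 0 0.05 4 1" --pt "0 0 0 0 0.05 4.5 1" --pt "0 0 0 0 0.05 5 1"

```text
time_s: 5.58
tool_pos: [480.6, 39.8, 126.3]
eef_rot: [0.0, -0.049, 0.999, -0.0]
ft_force: [-1.7, 2.8, 4.9]
finger_gap: 0.134
grasp_force: 70.5
```

Call:
play_rows --pt "0 0 0 0 0 0.5 1" --pt "0 0 0 0 0 1 1" --pt "0 0 0 0 0 1.5 1" --pt "0 0 0 0 0 2 1" --pt "0 0 0 0 0 2.5 1" --pt "0 0 0 0 0 3 1" --pt "0 0 0 0 0 3.5 1" --pt "0 0 0 0 0 4 1" --pt "0 0 0 0 0 4.5 1" --pt "0 0 0 0 0 5 1"

```text
time_s: 6.42
tool_pos: [480.7, 39.8, 76.7]
eef_rot: [0.0, -0.049, 0.999, -0.0]
ft_force: [-3.7, 3.1, 11.0]
finger_gap: 0.13
grasp_force: 71.3
```

```bash
python3 g.py
python3 - <<'E'
from h import *
a,W=cloud("scene")
cv2.imwrite("pics/g.png",cv2.resize(a[120:210,220:310],(600,600),interpolation=2))
E
```

```text
t 6.4167 p [480.7  39.8  76.7] yaw -174.43 q [-0.07  0.32 -0.46  0.79 -0.   -0.17] gap 0.13 F [-3.7  3.1 11. ] T [ 0.8   0.85 -0.24] grip 71.28752589225769
```

View pics/g.png

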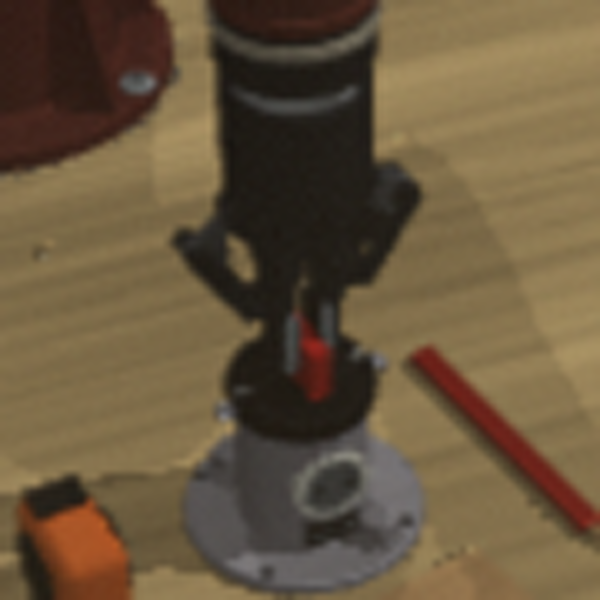

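The thin tube is home: the lid (300,390) sits on the wide tube, which still stands out. The force is 11 N, so the wide tube is now moving.

Call:
play_rows --pt "0 0 0 0 0 0.6 1" --pt "0 0 0 0 0 1.2 1" --pt "0 0 0 0 0 1.8 1" --pt "0 0 0 0 0 2.4 1" --pt "0 0 0 0 0 3 1" --pt "0 0 0 0 0 3.6 1" --pt "0 0 0 0 0 4.2 1" --pt "0 0 0 0 0 4.8 1" --pt "0 0 0 0 0 5.4 1" --pt "0 0 0 0 0 6 1"

```text
time_s: 7.3
tool_pos: [480.7, 39.8, 16.6]
eef_rot: [0.0, -0.049, 0.999, -0.0]
ft_force: [-3.4, 3.9, 10.2]
finger_gap: 0.133
grasp_force: 71.5
```

Call:
play_rows --pt "0 0 0 0 0 0.4 1" --pt "0 0 0 0 0 0.7 1" --pt "0 0 0 0 0 1 1" --pt "0 0 0 0 0 1.2 1" --pt "0 0 0 0 0 1.4 1" --pt "0 0 0 0 0 1.4 1"

```text
time_s: 7.8
tool_pos: [480.6, 39.8, 2.4]
eef_rot: [0.0, -0.049, 0.999, -0.0]
ft_force: [-1.2, 3.1, 3.6]
finger_gap: 0.131
grasp_force: 70.4
```

Call:
play_rows --pt "0 0 0 0 0 0.1 1" --pt "0 0 0 0 0 0.2 1" --pt "0 0 0 0 0 0.2 1"

```text
time_s: 8.05
tool_pos: [480.7, 39.8, 0.6]
eef_rot: [0.0, -0.049, 0.999, -0.0]
ft_force: [-2.6, 2.8, 7.0]
finger_gap: 0.132
grasp_force: 70.9
```

Call:
play_rows --pt "0 0 0 0 0 0.1 1" --pt "0 0 0 0 0 0.2 1" --pt "0 0 0 0 0 0.2 1"

```text
time_s: 8.3
tool_pos: [480.9, 39.8, -0.2]
eef_rot: [0.0, -0.049, 0.999, -0.0]
ft_force: [-8.5, 3.8, 28.6]
finger_gap: 0.134
grasp_force: 73.9
```

Call:
play_rows --pt "0 0 0 0 0 0.1 1" --pt "0 0 0 0 0 0.2 1" --pt "0 0 0 0 0 0.2 1"

```text
time_s: 8.55
tool_pos: [481.1, 39.8, -0.5]
eef_rot: [0.001, -0.049, 0.999, -0.0]
ft_force: [-16.1, 3.8, 55.8]
finger_gap: 0.136
grasp_force: 77.9
```

The force jumps to 56 N with no travel, so the tower is home. I ease off and turn clockwise.

Call:
play_rows --pt "0 0 0 0 0 -0.25 1" --pt "0 0 0 0 0 -0.25 1"

```text
time_s: 8.72
tool_pos: [480.9, 39.8, -0.1]
eef_rot: [0.001, -0.049, 0.999, -0.0]
ft_force: [-7.1, 3.0, 26.5]
finger_gap: 0.134
grasp_force: 73.3
```

Call:
play_rows --pt "0 0 0.11 0 0 0 1" --pt "0 0 0.22 0 0 0 1" --pt "0 0 0.33 0 0 0 1" --pt "0 0 0.44 0 0 0 1" --pt "0 0 0.55 0 0 0 1" --pt "0 0 0.66 0 0 0 1" --pt "0 0 0.77 0 0 0 1" --pt "0 0 0.88 0 0 0 1" --pt "0 0 0.98 0 0 0 1" --pt "0 0 1.0 0 0 0 1"

```text
time_s: 9.55
tool_pos: [480.1, 38.3, -0.1]
eef_rot: [0.0, 0.439, 0.898, -0.002]
ft_force: [-10.1, -3.5, 28.6]
finger_gap: 0.134
grasp_force: 73.7
```

```bash
python3 g.py
python3 - <<'E'
from h import *
a,W=cloud("scene")
cv2.imwrite("pics/h.png",cv2.resize(a[120:210,220:310],(600,600),interpolation=2))
E
```

```text
t 9.55 p [ 4.801e+02  3.830e+01 -1.000e-01] yaw 127.9 q [-0.07  0.42 -0.55  0.6  -0.    0.84] gap 0.134 F [-10.1  -3.5  28.6] T [-0.83  2.34 -0.02] grip 73.74363541603088
```

View pics/h.png

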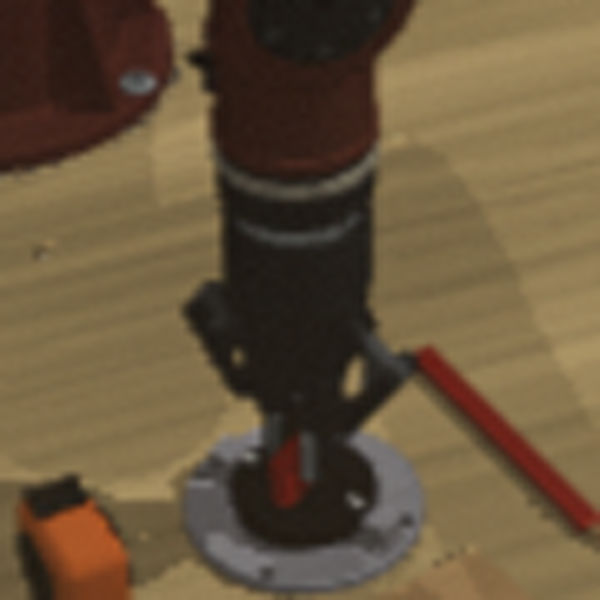

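The tower is flat in the deck and the bar (288,470) has turned about 1 rad, with almost no torque left, so it has clicked. I release and lift.

Call:
play_rows --pt "0 0 0 0 0 -0.2 1" --pt "0 0 0 0 0 -0.2 0.8" --pt "0 0 0 0 0 -0.2 0.55" --pt "0 0 0 0 0 -0.2 0.5" --pt "0 0 0 0 0 -0.2 0.5" --pt "0 0 0 0 0 -1 0.5" --pt "0 0 0 0 0 -2.5 0.5" --pt "0 0 0 0 0 -5 0.5" --pt "0 0 0 0 0 -8 0.5" --pt "0 0 0 0 0 -12 0.5"

```text
time_s: 10.43
tool_pos: [478.9, 40.0, 119.0]
eef_rot: [-0.002, 0.436, 0.9, -0.001]
ft_force: [0.9, -0.0, 0.5]
finger_gap: 0.5
grasp_force: 0.0
```

Call:
play_rows --pt "0 0 0 0 0 -3 0.5" --pt "0 0 0 0 0 -7 0.5" --pt "0 0 0 -3 2.5 -9 0.5" --pt "0 0 0 -6 5 -9 0.5" --pt "0 0 0 -9 7.5 -9 0.5" --pt "0 0 0 -11 9.5 -9 0.5" --pt "0 0 0 -13 11.5 -9 0.5" --pt "0 0 0 -13 11.5 -9 0.5"

```text
time_s: 11.1
tool_pos: [655.1, 8.1, 207.5]
eef_rot: [0.0, 0.437, 0.9, 0.0]
ft_force: [-1.3, 0.2, 0.1]
finger_gap: 0.499
grasp_force: 0.0
```

```bash
python3 g.py
python3 - <<'E'
from m import *
b,V=cloud("top");a,W=cloud("scene")
for n,i,X in(("t",b,V),("s",a,W)):
    try: bar(i,X,25)
    except Exception as e: print(n,"hidden")
cv2.imwrite("pics/i.png",np.hstack([cv2.resize(b[170:260,190:310],(480,360),interpolation=2),cv2.resize(a[130:230,210:310],(320,360),interpolation=2)]))
E
```

```text
t 11.1 p [655.1   8.1 207.5] yaw 128.24 q [-0.1   0.54  0.26  1.29 -0.    0.8 ] gap 0.499 F [-1.3  0.2  0.1] T [ 0.    0.01 -0.01] grip 0.0
bar 9629 top 762.49225 ((470.41485595703125, 26.345565795898438), (79.5739517211914, 104.96902465820312), 67.5774154663086) [465.9       31.304953]
bar 78 top 54.37041 ((481.21990966796875, 40.120216369628906), (13.875579833984375, 54.06920623779297), 41.53689193725586) [484.87753   37.756817]
```

View pics/i.png

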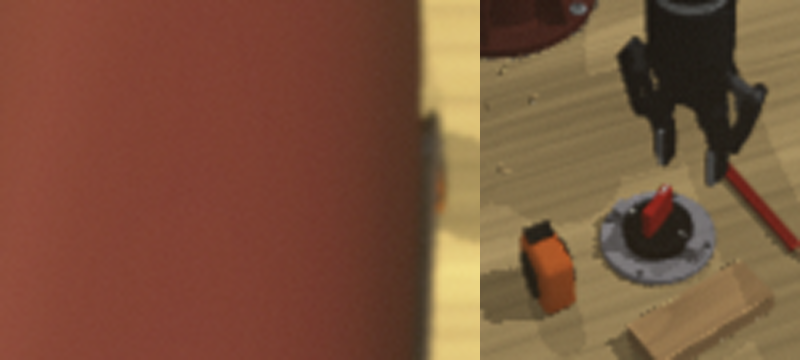

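The scene crop shows the tower flat at (655,235), with the bar top at 54 mm, which is the home height. The bar has turned about 57° clockwise, the bystanders are in place and the gripper is clear.

```bash
python3 -c "
from workcell import r
print(r.hand_in())"
```

```text
the job is handed in; nothing more can be done
None
```

The tower is pushed fully home (thin tube first, then the wide one), the lid is turned about 1 rad clockwise into lock, the gripper is clear, the tape, pencil and offcut look unmoved in the last picture (plane, drill and jar were not re-checked), and the job is handed in at about 11 s; no verdict was returned.

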